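Rest-time lantern and chime

ROBOT

A 7-joint arm with a two-finger parallel gripper is mounted at the origin on the work surface. World frame = base frame: x ahead of the robot, y to its left, z up, the work surface at z = 0. Lengths are in mm, angles in rad, forces in N, time in s.
With the tool pointing down it reaches from about 425 to 800 mm from the base axis. Payload 8.3 kg.
Tool frame: the origin (TCP) lies at the very end of the fingers, on their centre line; the grasp point (between the pads) lies 19 mm behind it (robot.hold_point_z is the x of the grasp point in the tool frame, in mm); x points along the fingers, y is the direction in which the jaws open and shut, and the axes are right-handed (so a half turn about x gives the same grasp; the last joint's range is limited). The gripper opens to 85 mm and grips with 20 to 120 N. Pads are 22 mm wide; open, the fingers measure 114 mm over their backs; the gripper's body (76 mm by 85 mm) begins 54 mm behind the grasp point. The pads swing forward as they close: fully open they stand 13 mm farther back than shut.
Start: joints at [-1.316, 0.383, 0.016, 1.37, -0.006, 1.388, -0.046], TCP at [195.246, 593.702, 231.279] pointing down, gripper open.
Joint ranges: [-2.95, 2.95], [-0.25, 2.06], [-1.52, 1.56], [0.18, 2.33], [-1.44, 4.58], [0.02, 2.06], [-3.01, 3.01]. Speed limits (rad/s): [2.39, 2.39, 3.01, 3.01, 3.14, 3.14, 3.14].

INTERFACE

Orientations are given as a unit quaternion [x, y, z, w].
In Python, from rig import robot gives the robot as it stands.
- The arm moves only by the tool send_rows, never from a script. Its argument "motion" is a list of rows, each an object of numbers: "dx", "dy", "dz": the shift along the tool's x, y, z in cm; "rx", "ry", "rz": the turn, a rotation vector about the tool's x, y, z in degrees. In form: [{"dx": .., "dy": .., "dz": .., "rx": .., "ry": .., "rz": ..}, ...]. A call has 1 to 20 rows; each row is the pose to reach, as a shift and turn from the pose measured when the call began, along the tool's axes at that moment; what a row does not reach only later rows make up. A row lasts 1/10 s, in which the tool goes at most 50 mm and 8.59 degrees, less where a joint would pass 70% of its speed; a pose out of reach is approached as far as the arm can. A call with a gripper value outside its range is refused whole. "jaw" is the opening, from 0 (shut) to 1 (fully open), set as the call begins (left out, the last holds). The fingers move at their own pace and stop on an object; the grip force is fixed at half the most. Time passes only in rows, so rows that repeat a pose let the fingers close. It gives the time, the measured TCP pose, the force and the opening at its end, in the units of the state.
- robot.read_state(): the state, without advancing time (a new reading comes with each control period).
- robot.get_image(name): name is "side" or "top"; returns the picture (420x560x3 uint8, red, green, blue); there is no depth.
- robot.calibration(name): a dict with "vertical_fov" (degrees; the focal length in pixels is half the picture's height over the tangent of half this angle, whatever the lens; pixels are square), "cx", "cy" (the principal point, pixels), "D" ([k1, k2, p1, p2, k3] as OpenCV has them; the pictures are not rectified), "R" (3x3) and "t" (3): a world point X has camera coordinates R X + t. Camera axes: x right, y down, z forward; pixel columns grow to the right and rows downward; lengths in mm; the calibration is good to about 2 mm. A picture is of the moment at which its call begins. calibration takes no time and is no camera call.
- robot.finish_job(): hands the job in, once; it reports no verdict.
Trained networks look in the newest picture that a camera, given by its name, has taken for a name from the list of things; names that differ only in an ending like _2 or _b are one class to them, and where a whole thing is asked for, a point or a joint stands for the part that bears it (a point fixed in the world has none). Each returns a list of dicts, best first, with "confidence" (0 to 1); they miss things now and then, are a little off and sometimes report something else, mostly with a low value. They report only what shows in the picture. A call takes as long as a camera call. They do not tell look-alikes from the thing itself.
- robot.boxes_of(query, camera): "extent" ([centre column, centre row, width, height] in pixels, round what is visible of it).
The state is a dict: "time": time; "joints": joint angles; "joint_vel": joint speeds; "joint_efforts": joint torques, N m; "tool_pos": TCP position; "ee_rot": TCP orientation; "wrist_force": force on the tool from outside, world axes, zero at the start; "moment": the same for the moment, N m; "finger_gap": opening from 0.0 (shut) to 1.0 (fully open).
Only numpy, scipy, OpenCV 4.12 (cv2) and the standard library are available. Lean on these libraries where they do the work, as an engineer would, in place of code of your own. Each camera call takes 0.05 s, during which the arm holds its last target. There are 200 camera calls.

TASK

Announce rest time in the nursery: hang the little lantern by its brass handle on the hook of the wooden stand and let go of it, then sound the chime by twisting its red knob clockwise all the way to the stop and letting go there, so that it springs back by itself. Keep the lantern upright, leave it hanging still on the hook, and leave the red rods, the brown stair block and the pink ball where they are.

Things in the scene. Friction and masses are not known exactly. Their poses are not given: they have to be found in the camera images.
- lantern: Toy lantern, loose, upright, 183 mm tall, about 0.3 kg. Origin at the centre of its underside, z up. Round body 72 mm across, 62 mm tall, blue roof. Above it a rigid brass handle of 10 mm round bar in the y-z plane: legs at y = -28 and +28 mm that rise and meet in an inverted V (bar centre 132 mm up); below the V the opening is free down to the roof at 62 mm. Same when turned half round.
- lantern_grip (a point): Where to pinch the lantern, 165 mm above its origin: in the flat light-wood grip on the handle's peak, 18 mm thick along x (close the fingers along x), 36 mm wide along y, from 135 to 183 mm above the lantern's origin. Axes as the lantern's.
- lantern_loop (a point): The underside of the peak of the lantern's handle, 125.6 mm straight above the lantern's origin: this point comes to rest on the hook's seat. Axes as the lantern's.
- hookstand: Fixed light-wood stand with a brass hook. Origin on the shelf top straight below the hook's seat, z up; the hook points along its -x (roughly to the robot). Foot plate 170 x 150 mm, 18 mm thick, centre 30 mm in +x. Post, 18 mm thick, 85 mm in +x, 198 mm tall. From it a 10 mm rod runs along -x, its top 191 mm high, dips to the seat (180 mm) at x = 0 and turns up to the tip.
- hook_seat (a point): Top of the rod in the dip of the hook, 180 mm above the shelf top; axes as the stand's. The tip is 20 mm from it in -x (25 mm to its end), its top 14 mm above the seat. A handle is brought in over the tip along +x and lowered into the dip, the handle's plane square to the rod (lantern's x along the stand's x).
- chime: Fixed chime. Origin on the shelf top straight below the knob's vertical axis, z up. Base 230 x 150 mm, 30 mm thick, centre 45 mm in +x from the origin. The red knob stands over the origin; a brass bell, 62 mm across, top at 123 mm height, stands on a turned stand 110 mm in +x.
- knob_grip (a point): On the knob's axis, 115 mm above the shelf top, at the height to grip. It turns with the knob: x lies along the knob's red bar, 60 mm long, 16 mm thick (along y), from 90 to 130 mm high. At rest x is turned +0.6 rad about z from the chime's x. Below the bar, 66 to 84 mm high, a striker arm reaches 89 mm out and turns with the knob; at rest its wooden ball leans on the bell.
- knob (a joint): Angle of the knob (rad): 0 at rest with the striker on the bell, growing as it is turned clockwise seen from above, stop at 1.2. A spring drives it back to 0 (0.05 N m at rest, 0.17 N m at the stop); released, it returns within about half a second. The bar turns freely between fingers opened to 80 mm.
- rack: Bystander: low oak rack with five graduated red rods, 160 x 300 mm, 32 mm tall, origin at the middle of the lower edge of its robot-side face; it reaches 160 mm in +x from there.
- stair: Bystander: brown wooden stair block with four steps, 120 x 100 mm, 80 mm tall, origin at the centre of its underside.
- ball_center (a point): Bystander: centre of the pink wooden ball, 60 mm across, lying in a low wooden ring 80 mm across.
Things that resemble listed ones, but are neither listed nor needed, are in the scene too. Leave any green or turquoise look-alike of the lantern alone.

How it is judged (in metres and radians):
On the way, in this order (a step that is already met when the one before it is completed fails the run):
1. the lantern hangs by its handle in the dip of the hook and has been let go (distance between lantern_loop and hook_seat below 0.015 m and angle between lantern's own z axis and vertical below 0.25 rad and contact force between the fingers and lantern below 0.1 N), for 0.2 s.
2. the knob is turned to its stop (beyond 1.12 of 1.2 rad) (value of joint knob above 1.12 rad), for 0.15 s.
3. let go, the knob springs back by itself (passing below 1.0 rad faster than 0.8 rad/s) (value of joint knob below 1 rad and velocity of joint knob below -0.8 rad/s).
At the end, for the whole second after the job is handed in: The lantern hangs on the hook, the peak of its handle within 15 mm of the seat, tilted less than 0.2 rad and moving slower than 0.05 m/s; the knob is back within 0.06 rad of its rest (distance between lantern_loop and hook_seat below 0.015 m and angle between lantern's own z axis and vertical below 0.2 rad and linear speed of lantern below 0.05 m/s and value of joint knob below 0.06 rad); the robot touches nothing.
It fails at once if the lantern is tipped by more than 0.6 rad (angle between lantern's own z axis and vertical above 0.6 rad).
It fails at once if the rack of rods, the stair block or the ball is moved by more than 30 mm (distance of any of rack, stair, ball_center from where it was at the start of the episode above 0.03 m).
It also fails if it takes over 61 s, if anything falls off the work surface, if the arm or the gripper's body presses on something with over 40 N, if the wrist force passes 120 N, or if a joint passes its speed limit or range.

## Working session

There is one attempt and no reset: what is moved stays moved. The work goes in short steps, Python scripts to look and compute and a tool call to move; the robot and the scene stay as the last step left them, time stands still between calls to the robot, and variables do not carry over. Pictures are saved under pics/ and viewed, about 8 in all and at most 12, crops included, and the job is handed in when it is done.

Besides the shell and the picture viewer there is one more tool, called after "Call:" by a JSON object that holds its "op" and its "data". send_rows: Moves the arm, as the interface text tells. Its arguments: {"type":"object","properties":{"motion":{"type":"array"},"jaw":{"type":"number"}},"required":["motion"]}

```bash
mkdir -p pics; ls
cat > h.py <<'E'
import numpy as np,cv2
from rig import robot
from scipy.spatial.transform import Rotation as Ro
def cal(n):
    c=robot.calibration(n);f=210/np.tan(np.radians(c["vertical_fov"])/2)
    return np.array([[f,0,c["cx"]],[0,f,c["cy"]],[0,0,1.]]),np.array(c["D"],float),np.array(c["R"],float),np.array(c["t"],float)
def ray(n,uv):
    K,D,R,t=cal(n);p=cv2.undistortPoints(np.array([[uv]],float),K,D)[0,0]
    return -R.T@t, R.T@np.array([p[0],p[1],1])
def onz(n,uv,z):
    o,d=ray(n,uv);return o+d*(z-o[2])/d[2]
def proj(n,X):
    K,D,R,t=cal(n);return cv2.projectPoints(np.array(X,float).reshape(-1,3),cv2.Rodrigues(R)[0],t,K,D)[0][:,0]
def tri(n1,a,n2,b):
    o,d=ray(n1,a);p,e=ray(n2,b);d/=np.linalg.norm(d);e/=np.linalg.norm(e)
    s=np.linalg.lstsq(np.c_[d,-e],p-o,rcond=None)[0];A=o+s[0]*d;B=p+s[1]*e
    return (A+B)/2,np.linalg.norm(A-B)
def shot(n,name):
    im=robot.get_image(n);cv2.imwrite(f"pics/{name}.png",im[:,:,::-1]);return im
def loc(Xw):
    s=robot.read_state();return Ro.from_quat(s["ee_rot"]).inv().apply(np.array(Xw)-s["tool_pos"])/10
E
python3 - <<'E'
from h import *
np.set_printoptions(precision=1,suppress=True)
for n in("side","top"):
    shot(n,n+"0");c=robot.calibration(n);print(n,ray(n,(280,210)))
    for q in("lantern","hookstand","chime","knob","rack","stair","ball_center"):
        print(q,[(round(b["confidence"],2),np.round(b["extent"])) for b in robot.boxes_of(q,n)][:4])
s=robot.read_state();print(s["tool_pos"],s["ee_rot"],Ro.from_quat(s["ee_rot"]).as_matrix(),s["time"],s["finger_gap"])
a=cv2.imread("pics/side0.png");b=cv2.imread("pics/top0.png")
E
```

```text
pics
side (array([-198. , -808.9, 1316.4]), array([ 0.5,  0.5, -0.7]))
lantern [(0.86, array([277., 224.,  21.,  51.])), (0.83, array([296., 207.,  21.,  47.])), (0.63, array([252., 256.,  20.,  52.]))]
hookstand [(0.73, array([230., 185.,  59.,  72.]))]
chime [(0.74, array([323., 295.,  86.,  65.]))]
knob []
rack [(0.94, array([339., 205.,  74.,  68.]))]
stair [(0.87, array([155., 182.,  44.,  45.]))]
ball_center [(0.81, array([361., 351.,  22.,  17.]))]
top (array([ 351.6,    1.4, 1740.6]), array([ 0.2, -0. , -1. ]))
lantern [(0.86, array([275., 200.,  21.,  24.])), (0.85, array([288., 274.,  22.,  21.])), (0.66, array([276., 232.,  19.,  26.])), (0.34, array([204., 227.,  51.,  57.]))]
hookstand [(0.76, array([206., 228.,  50.,  59.]))]
chime [(0.57, array([354., 252.,  54.,  68.]))]
knob [(0.67, array([362., 255.,  21.,  31.])), (0.43, array([275., 232.,  18.,  18.]))]
rack [(0.85, array([287., 158.,  82.,  47.]))]
stair [(0.72, array([131., 271.,  41.,  39.]))]
ball_center [(0.67, array([361., 254.,  17.,  26.])), (0.61, array([415., 277.,  17.,  12.])), (0.43, array([130., 273.,  36.,  36.])), (0.37, array([277., 233.,  18.,  20.]))]
[195.3 593.7 231.3] [ 0.1  0.7 -0.1  0.7] [[-0.   0.3  0.9]
 [ 0.   0.9 -0.3]
 [-1.  -0.  -0. ]] 0.8 1.0005255389152785
```

View pics/side0.png

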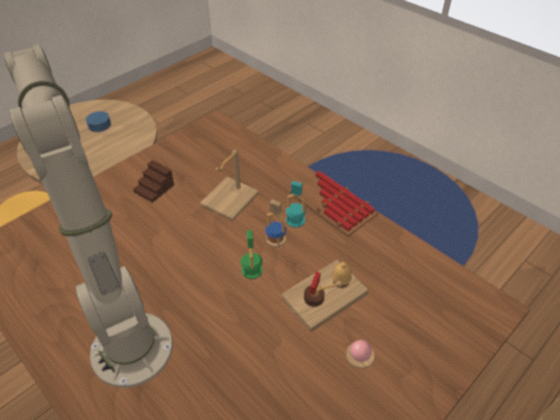

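View pics/top0.png

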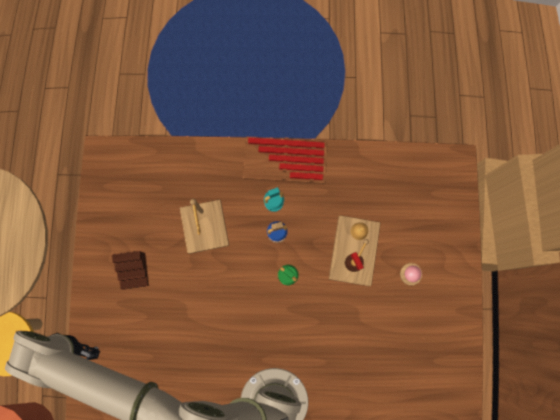

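Side view: the blue lantern is at about (276,225), green at (252,256), teal at (296,207), the stand at (230,185) and the chime at (323,295). Top view: blue (277,232), stand (205,227), chime (355,252). Next I'll enlarge the details.

Run:
```python
import cv2
b=cv2.imread("pics/top0.png")[185:295,175:385];cv2.imwrite("pics/c1.png",cv2.resize(b,None,fx=3.8,fy=3.8,interpolation=cv2.INTER_CUBIC))
a=cv2.imread("pics/side0.png")[140:335,190:380];cv2.imwrite("pics/c2.png",cv2.resize(a,None,fx=3,fy=3,interpolation=cv2.INTER_CUBIC))
```

```text
(no output)
```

View pics/c1.png

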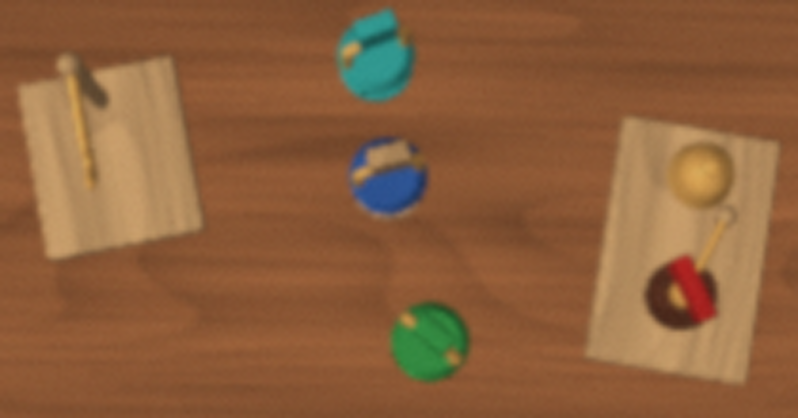

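View pics/c2.png

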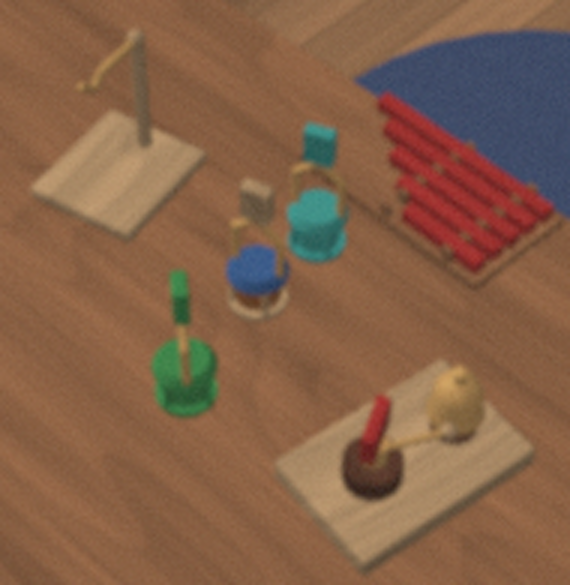

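```bash
cat > fit.py <<'E'
from h import *
from scipy.optimize import least_squares
np.set_printoptions(precision=2,suppress=True)
T=lambda u,v:(175+u/3.8,185+v/3.8)
S=lambda u,v:(190+u/3,140+v/3)
def fit(obs,x0):
    def res(p):
        r=[]
        for n,L,uv in obs:
            c,s=np.cos(p[2]),np.sin(p[2]);X=[p[0]+c*L[0]-s*L[1],p[1]+s*L[0]+c*L[1],L[2]]
            r+=list(proj(n,X)[0]-uv)
        return np.array(r)
    o=least_squares(res,x0,x_scale=[10,10,.1]);print(o.x,np.degrees(o.x[2]));print(o.fun.reshape(-1,2));return o.x
E
python3 - <<'E'
from fit import *
# stand: x toward up in top image? robot is at bottom -> +x up, +y left
st=[(-55,75,18),(-55,-75,18),(115,-75,18),(115,75,18)]
obs=[("top",st[0],T(48,258)),("top",st[1],T(202,228)),("top",st[2],T(172,57)),("top",st[3],T(20,88)),
("side",st[0],S(33,188)),("side",st[1],S(127,235)),("side",st[2],S(205,155)),("side",st[3],S(113,112)),
("top",(85,0,198),T(68,65)),("side",(85,0,198),S(135,36)),("top",(-22,0,192),T(90,183)),("side",(-22,0,192),S(84,87))]
fit(obs,[500,250,0.2])
ch=[(-70,75,30),(-70,-75,30),(160,-75,30),(160,75,30)]
obs=[("top",ch[0],T(588,355)),("top",ch[1],T(744,382)),("top",ch[2],T(778,142)),("top",ch[3],T(624,118)),
("side",ch[0],S(278,465)),("side",ch[1],S(365,560)),("side",ch[2],S(532,447)),("side",ch[3],S(443,361)),
("top",(110,0,123),T(703,168)),("side",(110,0,123),S(459,372))]
c=fit(obs,[500,-250,-0.15])
cc=fit([("top",(-30,0,130),T(707,313)),("top",(30,0,130),T(683,262)),("side",(-30,0,130),S(366,456)),("side",(30,0,130),S(383,402))],[c[0],c[1],c[2]+.6])
l=fit([("top",(0,0,183),T(389,147)),("side",(0,0,183),S(257,186)),("top",(0,18,183),T(370,150)),("top",(0,-18,183),T(408,143)),("side",(0,18,183),S(243,180)),("side",(0,-18,183),S(272,189)),("top",(0,0,62),T(390,175)),("side",(0,0,62),S(257,261))],[500,0,0])
E
```

```text
[575.08 255.91   0.22] 12.547103047531696
[[ 0.18  0.48]
 [ 1.14  0.32]
 [ 0.61 -0.9 ]
 [-0.21 -1.06]
 [-1.79  0.  ]
 [-0.19  0.42]
 [ 0.7  -0.81]
 [-0.72 -0.93]
 [ 0.65 -0.93]
 [ 0.03 -1.16]
 [ 0.69  0.57]
 [-1.43  0.14]]
[ 485.4  -267.11   -0.14] -7.985052808780936
[[-0.34  0.64]
 [ 0.81  0.23]
 [ 0.49 -0.74]
 [-0.34 -1.2 ]
 [-2.44 -0.92]
 [-0.59  1.71]
 [ 1.14  0.35]
 [-1.2  -1.36]
 [ 2.26 -1.01]
 [-0.   -0.82]]
[ 481.01 -270.51    0.47] 27.10395269226826
[[ 2.16  2.51]
 [ 0.31 -0.35]
 [ 0.01 -2.73]
 [-0.2  -0.75]]
[592.21   3.07   0.27] 15.25054447403896
[[-0.18  0.41]
 [ 0.21 -0.09]
 [-0.61  0.95]
 [ 0.26  0.14]
 [ 0.04 -0.06]
 [ 0.09  0.9 ]
 [-0.53 -1.62]
 [ 0.42  0.24]]
```

```bash
cat >> h.py <<'E'
def plan(X,az):
    s=robot.read_state();R0=Ro.from_quat(s["ee_rot"]);a=np.radians(az)
    x=np.array([0,0,-1.]);y=np.array([np.cos(a),np.sin(a),0]);Rt=Ro.from_matrix(np.c_[x,y,np.cross(x,y)])
    d=R0.inv().apply(np.array(X)-s["tool_pos"])/10;r=(R0.inv()*Rt).as_rotvec(degrees=True)
    m=R0.as_matrix();print("at",np.round(s["tool_pos"],1),"yaz",round(np.degrees(np.arctan2(m[1,1],m[0,1])),1),"->",X,az,"d",d.round(2),"r",r.round(1))
E
python3 -c "
from h import *
plan([592,3,330],15)"
```

```text
at [195.3 593.7 231.3] yaz 71.8 -> [592, 3, 330] 15 d [ -9.87 -43.72  56.14] r [56.8 -0.   0. ]
```

Call:
{"op": "send_rows", "data": {"motion": [{"dx":-9.87},{"dx":-9.87},{"dx":-9.87,"dy":-43.7,"dz":56.1,"rx":56.8},{"dx":-9.87,"dy":-43.7,"dz":56.1,"rx":56.8},{"dx":-9.87,"dy":-43.7,"dz":56.1,"rx":56.8},{"dx":-9.87,"dy":-43.7,"dz":56.1,"rx":56.8},{"dx":-9.87,"dy":-43.7,"dz":56.1,"rx":56.8},{"dx":-9.87,"dy":-43.7,"dz":56.1,"rx":56.8},{"dx":-9.87,"dy":-43.7,"dz":56.1,"rx":56.8},{"dx":-9.87,"dy":-43.7,"dz":56.1,"rx":56.8},{"dx":-9.87,"dy":-43.7,"dz":56.1,"rx":56.8},{"dx":-9.87,"dy":-43.7,"dz":56.1,"rx":56.8},{"dx":-9.87,"dy":-43.7,"dz":56.1,"rx":56.8},{"dx":-9.87,"dy":-43.7,"dz":56.1,"rx":56.8},{"dx":-9.87,"dy":-43.7,"dz":56.1,"rx":56.8},{"dx":-9.87,"dy":-43.7,"dz":56.1,"rx":56.8},{"dx":-9.87,"dy":-43.7,"dz":56.1,"rx":56.8},{"dx":-9.87,"dy":-43.7,"dz":56.1,"rx":56.8},{"dx":-9.87,"dy":-43.7,"dz":56.1,"rx":56.8},{"dx":-9.87,"dy":-43.7,"dz":56.1,"rx":56.8}], "jaw": 1}}

```text
invalid input
```

Call:
{"op": "send_rows", "data": {"motion": [{"dx":-9.87,"dy":0,"dz":0,"rx":0,"ry":0,"rz":0},{"dx":-9.87,"dy":0,"dz":0,"rx":0,"ry":0,"rz":0}], "jaw": 1}}

```text
time: 1.0
tool_pos: [195.0, 592.7, 329.6]
ee_rot: [0.11, 0.698, -0.113, 0.698]
wrist_force: [1.0, 2.0, 0.7]
finger_gap: 0.999
```

Call:
{"op": "send_rows", "data": {"motion": [{"dx":0,"dy":-43.7,"dz":56.1,"rx":56.8,"ry":0,"rz":0},{"dx":0,"dy":-43.7,"dz":56.1,"rx":56.8,"ry":0,"rz":0},{"dx":0,"dy":-43.7,"dz":56.1,"rx":56.8,"ry":0,"rz":0},{"dx":0,"dy":-43.7,"dz":56.1,"rx":56.8,"ry":0,"rz":0},{"dx":0,"dy":-43.7,"dz":56.1,"rx":56.8,"ry":0,"rz":0},{"dx":0,"dy":-43.7,"dz":56.1,"rx":56.8,"ry":0,"rz":0},{"dx":0,"dy":-43.7,"dz":56.1,"rx":56.8,"ry":0,"rz":0},{"dx":0,"dy":-43.7,"dz":56.1,"rx":56.8,"ry":0,"rz":0},{"dx":0,"dy":-43.7,"dz":56.1,"rx":56.8,"ry":0,"rz":0},{"dx":0,"dy":-43.7,"dz":56.1,"rx":56.8,"ry":0,"rz":0},{"dx":0,"dy":-43.7,"dz":56.1,"rx":56.8,"ry":0,"rz":0},{"dx":0,"dy":-43.7,"dz":56.1,"rx":56.8,"ry":0,"rz":0},{"dx":0,"dy":-43.7,"dz":56.1,"rx":56.8,"ry":0,"rz":0},{"dx":0,"dy":-43.7,"dz":56.1,"rx":56.8,"ry":0,"rz":0},{"dx":0,"dy":-43.7,"dz":56.1,"rx":56.8,"ry":0,"rz":0},{"dx":0,"dy":-43.7,"dz":56.1,"rx":56.8,"ry":0,"rz":0},{"dx":0,"dy":-43.7,"dz":56.1,"rx":56.8,"ry":0,"rz":0},{"dx":0,"dy":-43.7,"dz":56.1,"rx":56.8,"ry":0,"rz":0}]}}

```text
time: 2.8
tool_pos: [591.0, 4.5, 331.7]
ee_rot: [0.429, 0.561, -0.431, 0.562]
wrist_force: [-0.0, 0.1, -0.6]
finger_gap: 0.995
```

```bash
python3 -c "
from h import *
plan([592,3,149],15)
a=shot('side','s1')[150:290,200:360]
b=shot('top','t1')[140:280,200:360]
cv2.imwrite('pics/c3.png',cv2.resize(np.hstack([a,b]),None,fx=2.5,fy=2.5,interpolation=2)[:,:,::-1])"
```

```text
at [591.    4.5 331.7] yaz 15.2 -> [592, 3, 149] 15 d [18.27  0.09  0.12] r [0.2 0.1 0.1]
```

View pics/c3.png

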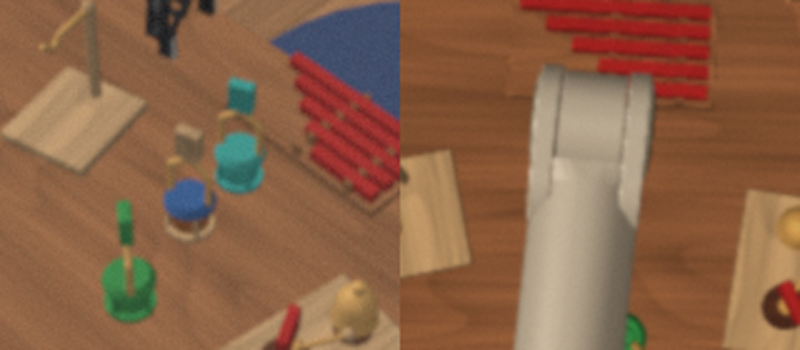

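The gripper's right finger is above the blue lantern in the side view, and the arm hides the top view. The fit has plenty of margin against the 85 mm opening, so I'll go down.

Call:
{"op": "send_rows", "data": {"motion": [{"dx":4,"dy":0.1,"dz":0.1,"rx":0,"ry":0,"rz":0},{"dx":8,"dy":0.1,"dz":0.1,"rx":0,"ry":0,"rz":0},{"dx":11,"dy":0.1,"dz":0.1,"rx":0,"ry":0,"rz":0},{"dx":14,"dy":0.1,"dz":0.1,"rx":0,"ry":0,"rz":0},{"dx":16.5,"dy":0.1,"dz":0.1,"rx":0,"ry":0,"rz":0},{"dx":18.2,"dy":0.1,"dz":0.1,"rx":0,"ry":0,"rz":0},{"dx":18.2,"dy":0.1,"dz":0.1,"rx":0,"ry":0,"rz":0},{"dx":18.2,"dy":0.1,"dz":0.1,"rx":0,"ry":0,"rz":0}]}}

```text
time: 3.7
tool_pos: [592.1, 3.8, 150.5]
ee_rot: [0.428, 0.561, -0.43, 0.562]
wrist_force: [0.0, -0.2, 0.4]
finger_gap: 0.997
```

```bash
python3 -c "
from h import *
plan([592,3,149],15)
print(proj('side',[[592,3,183]]))
a=shot('side','s2')[170:270,225:325]
cv2.imwrite('pics/c4.png',cv2.resize(a,None,fx=5,fy=5,interpolation=2)[:,:,::-1])"
```

```text
at [592.1   3.8 150.5] yaz 15.2 -> [592, 3, 149] 15 d [ 0.15 -0.03  0.07] r [0.2 0.1 0.1]
[[275.84426701 201.95848178]]
```

View pics/c4.png

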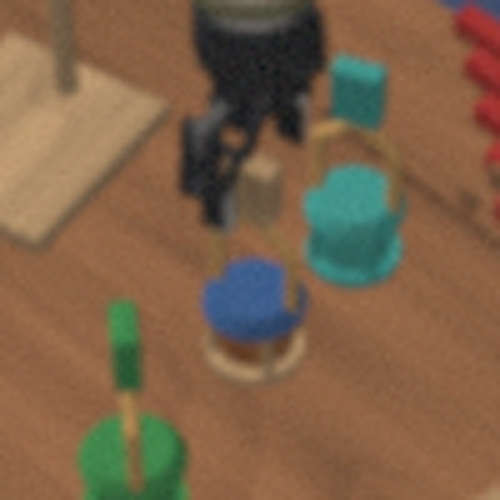

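The grip lies between the two fingers, so I'll close.

Call:
{"op": "send_rows", "data": {"motion": [{"dx":0.1,"dy":0,"dz":0.1,"rx":0,"ry":0,"rz":0},{"dx":0.1,"dy":0,"dz":0.1,"rx":0,"ry":0,"rz":0},{"dx":0.1,"dy":0,"dz":0.1,"rx":0,"ry":0,"rz":0},{"dx":0.1,"dy":0,"dz":0.1,"rx":0,"ry":0,"rz":0},{"dx":0.1,"dy":0,"dz":0.1,"rx":0,"ry":0,"rz":0},{"dx":0.1,"dy":0,"dz":0.1,"rx":0,"ry":0,"rz":0},{"dx":0.1,"dy":0,"dz":0.1,"rx":0,"ry":0,"rz":0},{"dx":0.1,"dy":0,"dz":0.1,"rx":0,"ry":0,"rz":0},{"dx":0.1,"dy":0,"dz":0.1,"rx":0,"ry":0,"rz":0},{"dx":0.1,"dy":0,"dz":0.1,"rx":0,"ry":0,"rz":0}], "jaw": 0}}

```text
time: 4.75
tool_pos: [592.9, 2.5, 150.4]
ee_rot: [0.429, 0.561, -0.43, 0.563]
wrist_force: [-2.1, -0.1, 5.0]
finger_gap: 0.205
```

Gripped (gap 0.205 ≈ 17.4 mm). Next: lift, then carry to a point in front of the hook.

```bash
python3 -c "
from h import *
plan([592,3,245],15)
plan([487,236,245],12.5)"
```

```text
at [592.9   2.5 150.4] yaz 15.2 -> [592, 3, 245] 15 d [-9.46 -0.08 -0.04] r [ 0.2  0.2 -0. ]
at [592.9   2.5 150.4] yaz 15.2 -> [487, 236, 245] 12.5 d [ -9.54  -4.09 -25.28] r [ 2.7  0.2 -0. ]
```

Call:
{"op": "send_rows", "data": {"motion": [{"dx":-2,"dy":0,"dz":0,"rx":0,"ry":0,"rz":0},{"dx":-4.5,"dy":0,"dz":0,"rx":0,"ry":0,"rz":0},{"dx":-7,"dy":0,"dz":0,"rx":0,"ry":0,"rz":0},{"dx":-9,"dy":0,"dz":-0.5,"rx":0,"ry":0,"rz":0},{"dx":-9.5,"dy":-0.3,"dz":-2,"rx":0.2,"ry":0,"rz":0},{"dx":-9.5,"dy":-0.7,"dz":-4.5,"rx":0.5,"ry":0,"rz":0},{"dx":-9.5,"dy":-1.1,"dz":-7,"rx":0.8,"ry":0,"rz":0},{"dx":-9.5,"dy":-1.5,"dz":-9.5,"rx":1,"ry":0,"rz":0},{"dx":-9.5,"dy":-1.9,"dz":-12,"rx":1.3,"ry":0,"rz":0},{"dx":-9.5,"dy":-2.3,"dz":-14.5,"rx":1.6,"ry":0,"rz":0},{"dx":-9.5,"dy":-2.7,"dz":-17,"rx":1.9,"ry":0,"rz":0},{"dx":-9.5,"dy":-3.1,"dz":-19.5,"rx":2.2,"ry":0,"rz":0},{"dx":-9.5,"dy":-3.5,"dz":-22,"rx":2.4,"ry":0,"rz":0},{"dx":-9.5,"dy":-3.9,"dz":-24,"rx":2.7,"ry":0,"rz":0},{"dx":-9.5,"dy":-4.1,"dz":-25.2,"rx":2.7,"ry":0.2,"rz":0},{"dx":-9.5,"dy":-4.1,"dz":-25.3,"rx":2.7,"ry":0.2,"rz":0},{"dx":-9.5,"dy":-4.1,"dz":-25.3,"rx":2.7,"ry":0.2,"rz":0},{"dx":-9.5,"dy":-4.1,"dz":-25.3,"rx":2.7,"ry":0.2,"rz":0}]}}

```text
time: 6.55
tool_pos: [487.6, 234.5, 244.5]
ee_rot: [0.443, 0.551, -0.443, 0.551]
wrist_force: [0.5, -0.7, -3.1]
finger_gap: 0.206
```

```bash
python3 -c "
from h import *
plan([487,236,245],12.5)
a=shot('side','s3')[125:245,185:305]
b=shot('top','t3')[180:300,170:290]
cv2.imwrite('pics/c5.png',cv2.resize(a,None,fx=5,fy=5,interpolation=2)[:,:,::-1])
print(robot.boxes_of('lantern','side'))
print(robot.read_state()['wrist_force'])
"
```

```text
at [487.6 234.5 244.5] yaz 12.4 -> [487, 236, 245] 12.5 d [-0.05 -0.03 -0.16] r [-0.1  0.  -0. ]
[{'extent': [294.4, 206.2, 21.2, 45.5], 'confidence': 0.81}, {'extent': [253.2, 255.8, 22.7, 51.3], 'confidence': 0.59}, {'extent': [325.4, 295.0, 87.9, 69.2], 'confidence': 0.2}]
[-0.04364885 -0.08361239 -2.96524264]
```

View pics/c5.png

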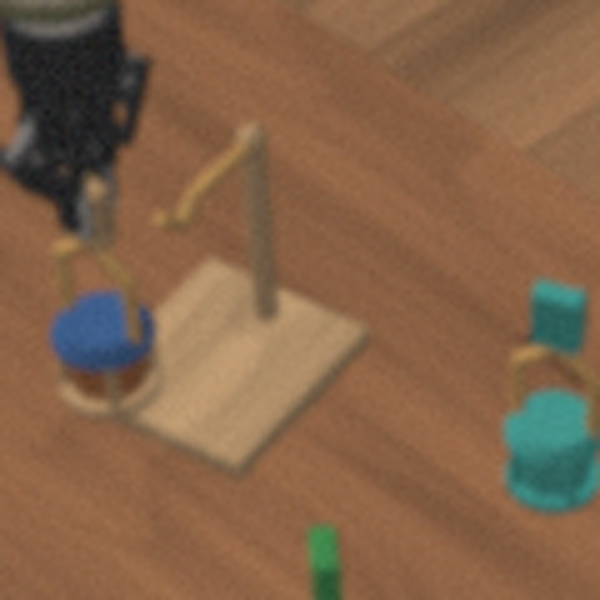

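```bash
python3 -c "
from h import *
np.set_printoptions(precision=1,suppress=True)
C=lambda X:(proj('side',X)-[185,125])*5
a=np.radians(12.4);o=np.array([487.6,234.5,244.5-150.4]);M=Ro.from_euler('z',a)
L=[(0,0,62),(0,0,183),(0,18,183),(0,-18,183),(0,-18,140),(0,28,100),(0,-28,62),(0,0,132)]
print('lantern',C(o+M.apply(L)))
print(C(o+M.apply(np.array(L)+[0,-5,0]))[:2],C(o+M.apply(np.array(L)+[5,0,0]))[:2])
o=np.array([575,256,0]);M=Ro.from_euler('z',np.radians(12.5))
print('stand post,tip,seat',C(o+M.apply([(85,0,198),(-22,0,194),(0,0,180),(60,0,191),(85,0,18)])))
"
```

```text
lantern [[103.3 318.3]
 [ 83.  180.8]
 [ 61.1 171. ]
 [105.1 190.7]
 [112.2 241.3]
 [ 64.3 261.3]
 [136.1 333.8]
 [ 91.8 240.5]]
[[109.2 321. ]
 [ 89.1 183.5]] [[108.  314. ]
 [ 87.9 176.5]]
stand post,tip,seat [[250.1 129.2]
 [157.4 218.5]
 [178.8 216. ]
 [229.6 156.2]
 [265.6 315.5]]
```

The picture matches predictions within about 2 mm for both the lantern grip and legs and for the post and tip. Now in over the tip, then down.

```bash
python3 -c "
from h import *
plan([575,256,244.5],12.5)
plan([575,256,207],12.5)"
```

```text
at [487.4 235.1 244.7] yaz 12.4 -> [575, 256, 244.5] 12.5 d [ 0.02  9.   -0.16] r [-0.1 -0.  -0. ]
at [487.4 235.1 244.7] yaz 12.4 -> [575, 256, 207] 12.5 d [ 3.77  9.   -0.16] r [-0.1 -0.  -0. ]
```

Call:
{"op": "send_rows", "data": {"motion": [{"dx":0,"dy":1.5,"dz":-0.1,"rx":0,"ry":0,"rz":0},{"dx":0,"dy":3,"dz":-0.16,"rx":0,"ry":0,"rz":0},{"dx":0,"dy":4.5,"dz":-0.16,"rx":0,"ry":0,"rz":0},{"dx":0,"dy":6,"dz":-0.16,"rx":0,"ry":0,"rz":0},{"dx":0,"dy":7.5,"dz":-0.16,"rx":0,"ry":0,"rz":0},{"dx":0,"dy":8.6,"dz":-0.16,"rx":0,"ry":0,"rz":0},{"dx":0,"dy":9,"dz":-0.16,"rx":0,"ry":0,"rz":0},{"dx":0,"dy":9,"dz":-0.16,"rx":0,"ry":0,"rz":0},{"dx":0.8,"dy":9,"dz":-0.16,"rx":0,"ry":0,"rz":0},{"dx":1.6,"dy":9,"dz":-0.16,"rx":0,"ry":0,"rz":0},{"dx":2.2,"dy":9,"dz":-0.16,"rx":0,"ry":0,"rz":0},{"dx":2.6,"dy":9,"dz":-0.16,"rx":0,"ry":0,"rz":0},{"dx":3,"dy":9,"dz":-0.16,"rx":0,"ry":0,"rz":0},{"dx":3.3,"dy":9,"dz":-0.16,"rx":0,"ry":0,"rz":0},{"dx":3.3,"dy":9,"dz":-0.16,"rx":0,"ry":0,"rz":0}]}}

```text
time: 8.2
tool_pos: [574.8, 255.9, 211.3]
ee_rot: [0.443, 0.551, -0.443, 0.551]
wrist_force: [-0.3, -0.0, -4.9]
finger_gap: 0.202
```

```bash
python3 -c "
from h import *
np.set_printoptions(precision=1,suppress=True)
a=shot('side','s4')[125:245,185:305]
plan([575,256,204.8],12.5)
cv2.imwrite('pics/c6.png',cv2.resize(a,None,fx=5,fy=5,interpolation=2)[:,:,::-1])
s=robot.read_state();print(s['wrist_force'])
C=lambda X:(proj('side',X)-[185,125])*5
a=np.radians(12.4);o=np.array(s['tool_pos'])-[0,0,150.4];M=Ro.from_euler('z',a)
print(C(o+M.apply([(0,0,183),(0,18,183),(0,-18,183),(0,-18,140),(0,28,100),(0,-28,62),(0,0,132)])))
"
```

```text
at [574.9 256.  211.6] yaz 12.4 -> [575, 256, 204.8] 12.5 d [0.7 0.  0. ] r [-0.1 -0.  -0. ]
[-0.5 -0.8 -3.3]
[[170.5 143.5]
 [149.3 134.3]
 [192.  152.9]
 [197.2 201.9]
 [149.1 222.1]
 [217.5 291.6]
 [177.1 201.4]]
```

View pics/c6.png

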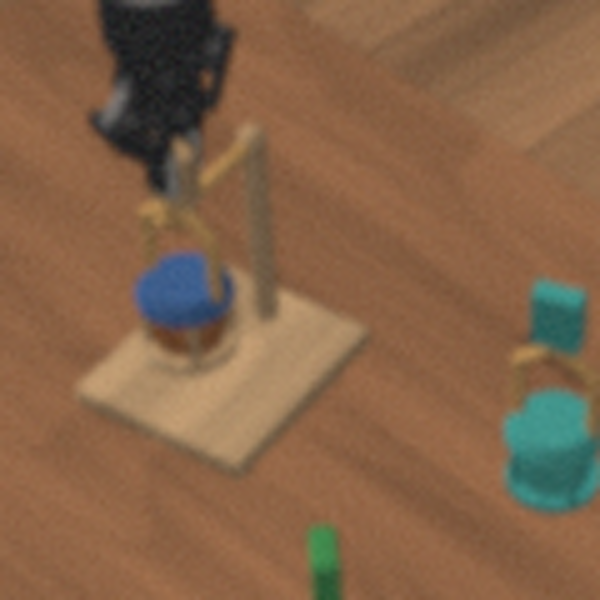

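The handle sits over the dip, with the tip visible at its left at about (150,212). I'll lower the last few millimetres and watch the force.

Call:
{"op": "send_rows", "data": {"motion": [{"dx":0.3,"dy":0,"dz":0,"rx":0,"ry":0,"rz":0},{"dx":0.5,"dy":0,"dz":0,"rx":0,"ry":0,"rz":0},{"dx":0.65,"dy":0,"dz":0,"rx":0,"ry":0,"rz":0},{"dx":0.65,"dy":0,"dz":0,"rx":0,"ry":0,"rz":0},{"dx":0.65,"dy":0,"dz":0,"rx":0,"ry":0,"rz":0}]}}

```text
time: 8.75
tool_pos: [576.3, 256.3, 206.6]
ee_rot: [0.444, 0.55, -0.442, 0.552]
wrist_force: [4.6, 0.5, 4.8]
finger_gap: 0.199
```

Call:
{"op": "send_rows", "data": {"motion": [{"dx":0,"dy":0.2,"dz":0,"rx":0,"ry":0,"rz":0},{"dx":0,"dy":0.3,"dz":0,"rx":0,"ry":0,"rz":0},{"dx":0.1,"dy":0.3,"dz":0,"rx":0,"ry":0,"rz":0},{"dx":0.1,"dy":0.3,"dz":0,"rx":0,"ry":0,"rz":0},{"dx":0.1,"dy":0.3,"dz":0,"rx":0,"ry":0,"rz":0}]}}

```text
time: 9.25
tool_pos: [578.6, 256.8, 205.5]
ee_rot: [0.444, 0.551, -0.442, 0.551]
wrist_force: [-3.7, -0.9, 3.7]
finger_gap: 0.201
```

Call:
{"op": "send_rows", "data": {"motion": [{"dx":0,"dy":0,"dz":0,"rx":0,"ry":0,"rz":0},{"dx":0,"dy":0,"dz":0,"rx":0,"ry":0,"rz":0},{"dx":0,"dy":0,"dz":0,"rx":0,"ry":0,"rz":0},{"dx":0,"dy":0,"dz":0,"rx":0,"ry":0,"rz":0},{"dx":0,"dy":0,"dz":0,"rx":0,"ry":0,"rz":0},{"dx":0,"dy":0,"dz":0,"rx":0,"ry":0,"rz":0},{"dx":0,"dy":0,"dz":0,"rx":0,"ry":0,"rz":0},{"dx":0,"dy":0,"dz":0,"rx":0,"ry":0,"rz":0}], "jaw": 0.6}}

```text
time: 10.05
tool_pos: [578.6, 256.9, 205.5]
ee_rot: [0.444, 0.551, -0.442, 0.551]
wrist_force: [0.5, -0.0, -0.4]
finger_gap: 0.601
```

Call:
{"op": "send_rows", "data": {"motion": [{"dx":-1,"dy":0,"dz":0,"rx":0,"ry":0,"rz":0},{"dx":-2.5,"dy":0,"dz":0,"rx":0,"ry":0,"rz":0},{"dx":-5,"dy":0,"dz":0,"rx":0,"ry":0,"rz":0},{"dx":-8,"dy":0,"dz":0,"rx":0,"ry":0,"rz":0},{"dx":-11,"dy":0,"dz":0,"rx":0,"ry":0,"rz":0},{"dx":-13,"dy":0,"dz":0,"rx":0,"ry":0,"rz":0},{"dx":-13,"dy":0,"dz":0,"rx":0,"ry":0,"rz":0},{"dx":-13,"dy":0,"dz":0,"rx":0,"ry":0,"rz":0}]}}

```text
time: 10.85
tool_pos: [578.5, 256.6, 336.2]
ee_rot: [0.444, 0.551, -0.442, 0.552]
wrist_force: [-1.0, 0.5, -0.5]
finger_gap: 0.601
```

```bash
python3 -c "
from h import *
a=shot('side','s5')[125:245,185:305]
cv2.imwrite('pics/c7.png',cv2.resize(a,None,fx=5,fy=5,interpolation=2)[:,:,::-1])
plan([485.4,-267,330],-62.6)
"
```

```text
at [578.2 256.6 335.1] yaz 12.4 -> [485.4, -267, 330] -62.6 d [  0.41 -20.31  49.14] r [75.  -0.1 -0.1]
```

View pics/c7.png

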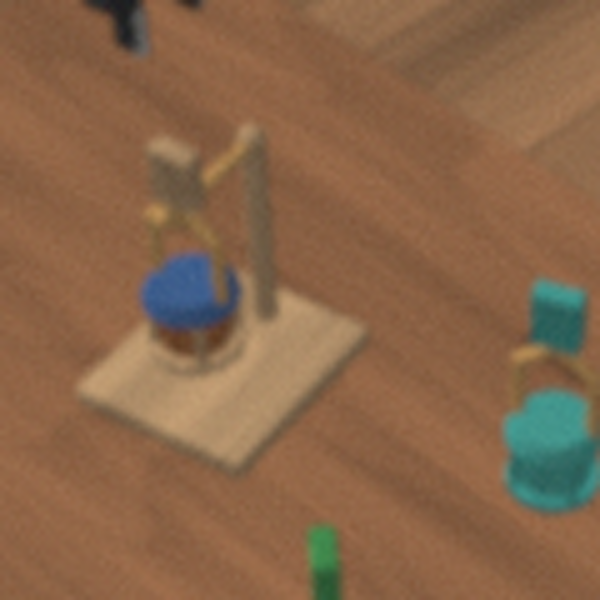

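The lantern hangs on the hook, upright, with its peak on the rod near (180,205). Now to the chime.

Call:
{"op": "send_rows", "data": {"motion": [{"dx":0,"dy":-20.3,"dz":49.1,"rx":75.5,"ry":0,"rz":0},{"dx":0,"dy":-20.3,"dz":49.1,"rx":75.5,"ry":0,"rz":0},{"dx":0,"dy":-20.3,"dz":49.1,"rx":75.5,"ry":0,"rz":0},{"dx":0,"dy":-20.3,"dz":49.1,"rx":75.5,"ry":0,"rz":0},{"dx":0,"dy":-20.3,"dz":49.1,"rx":75.5,"ry":0,"rz":0},{"dx":0,"dy":-20.3,"dz":49.1,"rx":75.5,"ry":0,"rz":0},{"dx":0,"dy":-20.3,"dz":49.1,"rx":75.5,"ry":0,"rz":0},{"dx":0,"dy":-20.3,"dz":49.1,"rx":75.5,"ry":0,"rz":0},{"dx":0,"dy":-20.3,"dz":49.1,"rx":75.5,"ry":0,"rz":0},{"dx":0,"dy":-20.3,"dz":49.1,"rx":75.5,"ry":0,"rz":0},{"dx":0,"dy":-20.3,"dz":49.1,"rx":75.5,"ry":0,"rz":0},{"dx":0,"dy":-20.3,"dz":49.1,"rx":75.5,"ry":0,"rz":0},{"dx":0,"dy":-20.3,"dz":49.1,"rx":75.5,"ry":0,"rz":0},{"dx":0,"dy":-20.3,"dz":49.1,"rx":75.5,"ry":0,"rz":0},{"dx":0,"dy":-20.3,"dz":49.1,"rx":75.5,"ry":0,"rz":0},{"dx":0,"dy":-20.3,"dz":49.1,"rx":75.5,"ry":0,"rz":0}], "jaw": 1}}

```text
time: 12.5
tool_pos: [486.0, -265.2, 334.0]
ee_rot: [0.688, 0.166, -0.687, 0.165]
wrist_force: [-0.0, -0.1, -0.5]
finger_gap: 1.0
```

```bash
python3 -c "
from h import *
plan([484,-268.5,150],-63.6)
plan([484,-268.5,98],-63.6);print(np.round(robot.read_state()['joints'],2))
"
```

```text
at [ 486.  -265.2  334. ] yaz -63.0 -> [484, -268.5, 150] -63.6 d [18.4   0.22  0.38] r [ 0.6 -0.2  0.1]
at [ 486.  -265.2  334. ] yaz -63.0 -> [484, -268.5, 98] -63.6 d [23.6   0.22  0.39] r [ 0.6 -0.2  0.1]
[-0.3   0.27  0.95  1.41 -0.22  1.57 -0.46]
```

Call:
{"op": "send_rows", "data": {"motion": [{"dx":5,"dy":0.2,"dz":0.4,"rx":0.6,"ry":0,"rz":0},{"dx":10,"dy":0.2,"dz":0.4,"rx":0.6,"ry":0,"rz":0},{"dx":14,"dy":0.2,"dz":0.4,"rx":0.6,"ry":0,"rz":0},{"dx":17,"dy":0.2,"dz":0.4,"rx":0.6,"ry":0,"rz":0},{"dx":18.4,"dy":0.2,"dz":0.4,"rx":0.6,"ry":0,"rz":0},{"dx":18.4,"dy":0.2,"dz":0.4,"rx":0.6,"ry":0,"rz":0},{"dx":18.4,"dy":0.2,"dz":0.4,"rx":0.6,"ry":0,"rz":0}]}}

```text
time: 13.2
tool_pos: [484.5, -268.8, 151.4]
ee_rot: [0.69, 0.162, -0.687, 0.162]
wrist_force: [-0.1, -0.2, 1.4]
finger_gap: 1.002
```

```bash
python3 -c "
from h import *
a=shot('side','s6')[230:340,260:380]
cv2.imwrite('pics/c8.png',cv2.resize(a,None,fx=5,fy=5,interpolation=2)[:,:,::-1])
plan([484,-268.5,98],-63.6)
print((proj('side',[[484,-268.5,130],[485+27,-268+13,130],[485-27,-268-13,130]])-[260,230])*5)
"
```

```text
at [ 484.7 -269.1  151.8] yaz -63.5 -> [484, -268.5, 98] -63.6 d [ 5.38 -0.09  0.06] r [ 0.1 -0.2 -0.1]
[[274.80079562 250.81508787]
 [289.92775063 210.34393918]
 [260.33052044 289.36277769]]
```

View pics/c8.png

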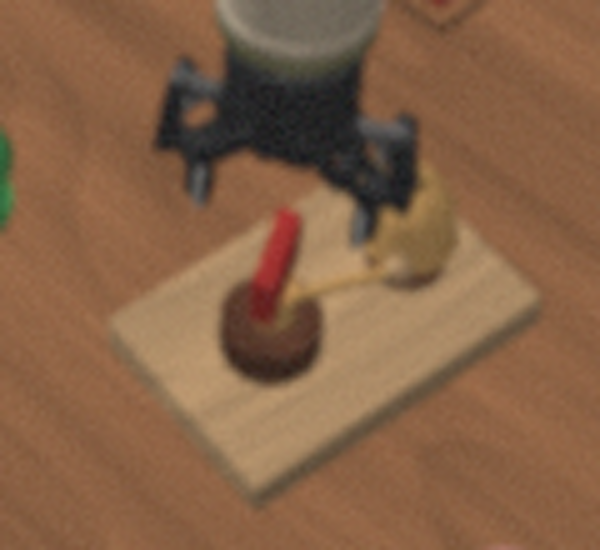

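The red bar is centred between the fingers and its top centre (277,249) matches the prediction (275,251). I'll go down and close.

Call:
{"op": "send_rows", "data": {"motion": [{"dx":2,"dy":0,"dz":0,"rx":0,"ry":0,"rz":0},{"dx":4,"dy":0,"dz":0,"rx":0,"ry":0,"rz":0},{"dx":5.2,"dy":0,"dz":0,"rx":0,"ry":0,"rz":0},{"dx":5.3,"dy":0,"dz":0,"rx":0,"ry":0,"rz":0},{"dx":5.3,"dy":0,"dz":0,"rx":0,"ry":0,"rz":0}]}}

```text
time: 13.75
tool_pos: [485.4, -269.4, 99.7]
ee_rot: [0.69, 0.161, -0.687, 0.162]
wrist_force: [0.4, 0.8, 0.1]
finger_gap: 1.0
```

Call:
{"op": "send_rows", "data": {"motion": [{"dx":0,"dy":0,"dz":0,"rx":0,"ry":0,"rz":0},{"dx":0,"dy":0,"dz":0,"rx":0,"ry":0,"rz":0},{"dx":0,"dy":0,"dz":0,"rx":0,"ry":0,"rz":0},{"dx":0,"dy":0,"dz":0,"rx":0,"ry":0,"rz":0},{"dx":0,"dy":0,"dz":0,"rx":0,"ry":0,"rz":0},{"dx":0,"dy":0,"dz":0,"rx":0,"ry":0,"rz":0},{"dx":0,"dy":0,"dz":0,"rx":0,"ry":0,"rz":0},{"dx":0,"dy":0,"dz":0,"rx":0,"ry":0,"rz":0},{"dx":0,"dy":0,"dz":0,"rx":0,"ry":0,"rz":0},{"dx":0,"dy":0,"dz":0,"rx":0,"ry":0,"rz":0}], "jaw": 0}}

```text
time: 14.75
tool_pos: [484.7, -267.8, 100.0]
ee_rot: [0.69, 0.163, -0.687, 0.161]
wrist_force: [-7.1, 8.0, 12.4]
finger_gap: 0.182
```

```bash
python3 -c "
from h import *
plan([484,-268.5,98],-63.6);s=robot.read_state();print(s['wrist_force'],s['moment'],s['joints'])"
```

```text
at [ 484.7 -267.8  100. ] yaz -63.5 -> [484, -268.5, 98] -63.6 d [0.2  0.04 0.09] r [ 0.1 -0.3  0.1]
[-7.10726033  7.99897792 12.42109129] [ 1.65684079  1.34676234 -0.22690485] [-0.22673898  0.4412064   0.86521912  1.77276409 -0.37921526  1.10113269
 -0.34216986]
```

Call:
{"op": "send_rows", "data": {"motion": [{"dx":0,"dy":0,"dz":0,"rx":6,"ry":0,"rz":0},{"dx":0,"dy":0,"dz":0,"rx":12,"ry":0,"rz":0},{"dx":0,"dy":0,"dz":0,"rx":18,"ry":0,"rz":0},{"dx":0,"dy":0,"dz":0,"rx":24,"ry":0,"rz":0},{"dx":0,"dy":0,"dz":0,"rx":30,"ry":0,"rz":0},{"dx":0,"dy":0,"dz":0,"rx":36,"ry":0,"rz":0},{"dx":0,"dy":0,"dz":0,"rx":42,"ry":0,"rz":0},{"dx":0,"dy":0,"dz":0,"rx":48,"ry":0,"rz":0},{"dx":0,"dy":0,"dz":0,"rx":54,"ry":0,"rz":0},{"dx":0,"dy":0,"dz":0,"rx":60,"ry":0,"rz":0},{"dx":0,"dy":0,"dz":0,"rx":60,"ry":0,"rz":0}]}}

```text
time: 15.85
tool_pos: [484.8, -264.1, 100.0]
ee_rot: [-0.677, 0.201, 0.677, 0.207]
wrist_force: [-5.4, 15.6, 14.2]
finger_gap: 0.179
```

```bash
python3 -c "
from h import *
plan([484,-268.5,98],-63.6-68.75);s=robot.read_state();print(s['wrist_force'],s['moment'],s['joints'])"
```

```text
at [ 484.8 -264.1  100. ] yaz -123.5 -> [484, -268.5, 98] -132.35 d [ 0.2   0.42 -0.18] r [8.8 0.3 0.5]
[-5.39079048 15.5642359  14.20138382] [2.379878   1.2839521  0.20971132] [-0.37786221  0.550738    1.10416577  1.77766971 -0.54480911  1.159879
 -1.25710713]
```

Call:
{"op": "send_rows", "data": {"motion": [{"dx":0,"dy":0,"dz":0,"rx":4,"ry":0,"rz":0},{"dx":0,"dy":0,"dz":0,"rx":8,"ry":0,"rz":0},{"dx":0,"dy":0,"dz":0,"rx":11,"ry":0,"rz":0},{"dx":0,"dy":0,"dz":0,"rx":11,"ry":0,"rz":0},{"dx":0,"dy":0,"dz":0,"rx":11,"ry":0,"rz":0},{"dx":0,"dy":0,"dz":0,"rx":11,"ry":0,"rz":0}]}}

```text
time: 16.45
tool_pos: [485.2, -263.4, 100.1]
ee_rot: [-0.654, 0.263, 0.656, 0.271]
wrist_force: [-0.6, 5.0, 3.9]
finger_gap: 0.179
```

```bash
python3 -c "
from h import *
plan([484,-268.5,98],-63.6-68.75);s=robot.read_state();print(s['wrist_force'],s['moment'],s['joints'])
b=shot('side','s7')[230:340,260:380]
cv2.imwrite('pics/c9.png',cv2.resize(b,None,fx=5,fy=5,interpolation=2)[:,:,::-1])"
```

```text
at [ 485.2 -263.4  100.1] yaz -134.3 -> [484, -268.5, 98] -132.35 d [ 0.2   0.45 -0.27] r [-2.   0.3  0.5]
[-0.59104526  5.00708863  3.86754436] [0.22972942 0.19720833 0.83025728] [-0.40078797  0.57715916  1.14651449  1.77796052 -0.57946896  1.17510796
 -1.41908945]
```

View pics/c9.png

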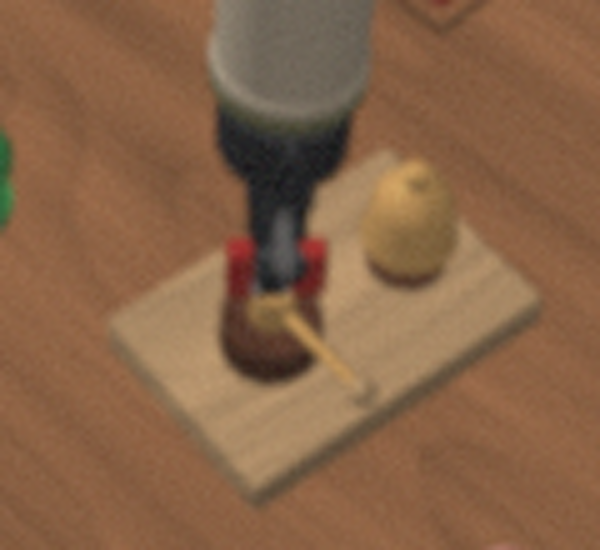

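Mz jumped from 0.21 to 0.83 N m and the striker has swung well away to (365,390), so the knob is at its stop. Release.

Call:
{"op": "send_rows", "data": {"motion": [{"dx":0,"dy":0,"dz":0,"rx":0,"ry":0,"rz":0},{"dx":0,"dy":0,"dz":0,"rx":0,"ry":0,"rz":0},{"dx":0,"dy":0,"dz":0,"rx":0,"ry":0,"rz":0},{"dx":0,"dy":0,"dz":0,"rx":0,"ry":0,"rz":0},{"dx":0,"dy":0,"dz":0,"rx":0,"ry":0,"rz":0},{"dx":0,"dy":0,"dz":0,"rx":0,"ry":0,"rz":0},{"dx":0,"dy":0,"dz":0,"rx":0,"ry":0,"rz":0},{"dx":0,"dy":0,"dz":0,"rx":0,"ry":0,"rz":0},{"dx":0,"dy":0,"dz":0,"rx":0,"ry":0,"rz":0},{"dx":0,"dy":0,"dz":0,"rx":0,"ry":0,"rz":0},{"dx":0,"dy":0,"dz":0,"rx":0,"ry":0,"rz":0},{"dx":0,"dy":0,"dz":0,"rx":0,"ry":0,"rz":0}], "jaw": 1}}

```text
time: 17.7
tool_pos: [485.2, -263.4, 100.1]
ee_rot: [-0.654, 0.263, 0.656, 0.271]
wrist_force: [0.9, -0.0, -0.0]
finger_gap: 0.999
```

Call:
{"op": "send_rows", "data": {"motion": [{"dx":-2,"dy":0,"dz":0,"rx":0,"ry":0,"rz":0},{"dx":-5,"dy":0,"dz":0,"rx":0,"ry":0,"rz":0},{"dx":-9,"dy":0,"dz":0,"rx":0,"ry":0,"rz":0},{"dx":-13,"dy":0,"dz":0,"rx":0,"ry":0,"rz":0},{"dx":-17,"dy":0,"dz":0,"rx":0,"ry":0,"rz":0},{"dx":-19,"dy":0,"dz":0,"rx":0,"ry":0,"rz":0},{"dx":-19,"dy":0,"dz":0,"rx":0,"ry":0,"rz":0},{"dx":-19,"dy":0,"dz":0,"rx":0,"ry":0,"rz":0}]}}

```text
time: 18.5
tool_pos: [484.9, -265.3, 289.8]
ee_rot: [-0.654, 0.263, 0.656, 0.271]
wrist_force: [-0.4, 1.1, -0.7]
finger_gap: 0.998
```

```bash
python3 -c "
from h import *
a=shot('side','s8')
cv2.imwrite('pics/c10.png',cv2.resize(a[130:335,190:390],None,fx=2.9,fy=2.9,interpolation=2)[:,:,::-1])"
```

```text
(no output)
```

View pics/c10.png

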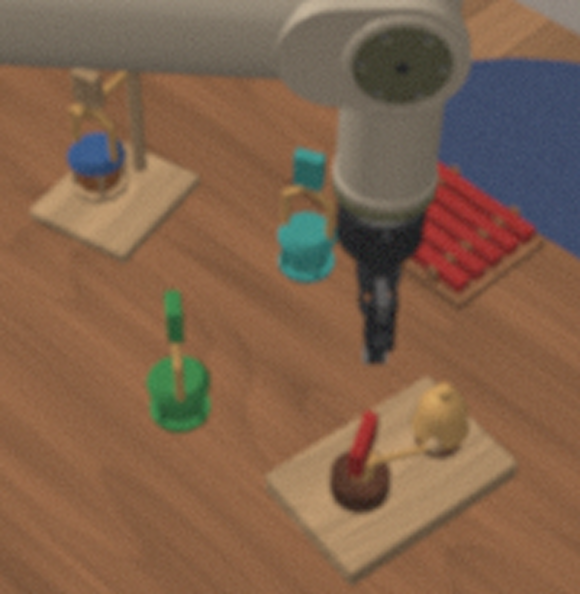

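The striker is back against the bell at (430,445), the lantern hangs upright at (95,150), and the gripper is clear of everything.

```bash
python3 -c "
from h import *
print(robot.finish_job())"
```

```text
the job is handed in; nothing more can be done
None
```

I hung the lantern on the hook and let go of it, then turned the red knob clockwise to its stop and released it. The job was handed in at about 18.5 s of the 61 s allowed; no verdict is reported.

- **Lantern:** the last picture shows it hanging upright on the hook. While lowering it I felt a sideways push of about 4.6 N, so I moved it about 3 mm further in before letting go.
- **Knob:** I turned it about 71°, and the twist torque jumped from 0.21 to 0.83 N m, so it reached the stop. After release the last picture shows the striker back on the bell. The spring-back speed was not measured.
- **Everything else:** the arm was clear, with almost no force on the wrist. The rods looked undisturbed. The stair block and the ball were outside the last picture, but the arm never went near them.

One estimate disagreed slightly: two fits of the knob's position differed by about 5 mm. The gripper also drifted about 4 mm during the turn, with wrist forces up to about 22 N.

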